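# Make up the tea set

## Robot

A 6-joint arm with a two-finger parallel gripper is mounted at the origin on a cart in front of the work surface, level with it; the furniture and walls round the work are solid. World frame = base frame: x ahead of the robot, y to its left, z up, the work surface at z = 0. Lengths are in mm, angles in rad, forces in N, time in s.
With the tool pointing down it reaches from about 300 to 775 mm from the base axis. Payload 14.6 kg.
Tool frame: the origin (TCP) lies at the very end of the fingers, on their centre line; the grasp point (between the pads) lies 19 mm behind it; y points along the fingers, z is the direction in which the jaws open and shut, and the axes are right-handed (so a half turn about y gives the same grasp; the last joint's range is limited). The gripper opens to 94 mm and grips with 3 to 60 N. Pads are 16 mm wide; open, the fingers measure 119 mm over their backs; the gripper's body (75 mm by 177 mm) begins 78 mm behind the grasp point.
Start: joints at [-1.19, 0.3, 1.521, -0, 1.321, -0.067], TCP at [238.133, -495.764, 170.646] pointing down, gripper open.
Joint ranges: [-3.03, 3.03], [-0.79, 2.21], [0.23, 2.52], [-1.04, 4.18], [0, 3.07], [-2.55, 2.55]. Speed limits (rad/s): [2.22, 2.22, 2.57, 3.14, 3.14, 3.14].

## Interface

Orientations are given as [roll, pitch, yaw] about the fixed x, y, z axes, in that order (R = Rz(yaw) Ry(pitch) Rx(roll)).
In Python, from bench import env, camera, get_calibration gives the robot as it stands. The module is installed in compiled form; this text tells all that it offers.
- The arm moves only by the tool play_rows, never from a script. Its argument "series" is a list of rows, each a list of 5 numbers: the gripper command: -1 is fully open, 1 is shut, values between are in proportion, then the shift along the world's x, y, z in cm, then the turn about the world's z in degrees. In form: [[hand, x, y, z, yaw], ...]. A call has 1 to 10 rows; each row is the pose to reach, as a shift and turn from the pose measured when the call began; what a row does not reach only later rows make up. A row lasts 1/10 s, in which the tool goes at most 50 mm and 8.59 degrees, less where a joint would pass 70% of its speed; a pose out of reach is approached as far as the arm can. A call with a gripper value outside its range is refused whole. The fingers move at their own pace and stop on an object; "newtons" is the grip in N (left out, the last holds). Time passes only in rows, so rows that repeat a pose let the fingers close. It gives the time, the measured TCP pose, the force and the opening at its end, in the units of the state.
- env.get_obs(): the state, without advancing time (a new reading comes with each control period).
- camera(name): name is "scene" or "top"; returns the picture (384x512x3 uint8, red, green, blue); there is no depth.
- get_calibration(name): a dict with "K" (3x3 intrinsics, pixels), "rvec" (rotation vector, rad) and "tvec" (3), from world to camera coordinates, as OpenCV has them. Camera axes: x right, y down, z forward; pixel columns grow to the right and rows downward; lengths in mm; the calibration is good to about 2 mm. A picture is of the moment at which its call begins. get_calibration takes no time and is no camera call.
- env.sign_off(): hands the job in, once; it reports no verdict.
The state is a dict: "clock": time; "joints": joint angles; "joint_vel": joint speeds; "joint_efforts": joint torques, N m; "tcp_pos": TCP position; "eef_rot": TCP orientation; "force": force on the tool from outside, world axes, zero at the start; "torque": the same for the moment, N m; "grip_width": finger opening in mm.
Only numpy, scipy, OpenCV 4.12 (cv2) and the standard library are available. Lean on these libraries where they do the work, as an engineer would, in place of code of your own. Each camera call takes 0.05 s, during which the arm holds its last target. There are 200 camera calls.

## Task

Make up the tea set for service: hang each tea strainer in the teapot it fits, then close both teapots and the sugar bowl, each with its own lid seated flat. Leave the pots and the bowl standing where they are, and do not disturb the cup of coffee.

Things in the scene. Friction and masses are not known exactly. Their poses are not given: they have to be found in the camera images.
- large_teapot: The larger white china teapot, spout on one side and loop handle on the other (190 mm over both), belly 105 mm across. It stands loose and open on the worktop. Its short straight neck ends in a flat rim 92 mm above the worktop, 64 mm across outside, mouth 58 mm wide. Origin: centre of the underside, on the axis of the mouth; z up, x towards the spout.
- small_teapot: The smaller white china teapot, spout on one side and loop handle on the other (155 mm over both), belly 82 mm across. It stands loose and open on the worktop. Its short straight neck ends in a flat rim 78 mm above the worktop, 50 mm across outside, mouth 44 mm wide. Origin: centre of the underside, on the axis of the mouth; z up, x towards the spout.
- sugar_bowl: Low round white china bowl without spout or handle, 94 mm across the belly, rim 60 mm above the worktop, 88 mm across outside, mouth 80 mm wide; loose, open and empty. Origin: centre of the underside, z up.
- large_strainer: The larger tea strainer: slotted steel cup, 54 mm wide at the top, 44 at the foot, under a stiff black ring 66 mm across, 10 mm high, hole 50 mm. 72 mm tall; stands on its foot. Held by the ring from outside. The ring rests on top of the larger teapot's rim, the cup inside. Origin: centre of the underside, z up; hung home, 30 mm above the pot's origin.
- small_strainer: The smaller tea strainer: slotted steel cup, 40 mm wide at the top, 32 at the foot, under a stiff black ring 52 mm across, 10 mm high, hole 36 mm. 56 mm tall; stands on its foot. Held by the ring from outside. The ring rests on top of the smaller teapot's rim, the cup inside. Origin: centre of the underside, z up; hung home, 32 mm above the pot's origin.
- large_pot_lid: White china lid of the larger teapot, 70 mm across. Stands on its plug, 8 mm deep, 46 mm wide tapering to 35. Round knob on top to hold it by, 20 mm wide from 26 to 35 mm above the origin, top at 40. The plug goes into the hole of the strainer's ring as it hangs in the pot. Origin: centre of the plug's underside, z up; seated, 94 mm above the pot's origin.
- small_pot_lid: White china lid of the smaller teapot, 56 mm across. Stands on its plug, 8 mm deep, 32 mm wide tapering to 22. Round knob on top to hold it by, 20 mm wide from 26 to 35 mm above the origin, top at 40. The plug goes into the hole of the strainer's ring as it hangs in the pot. Origin: centre of the plug's underside, z up; seated, 80 mm above the pot's origin.
- sugar_lid: White china lid of the sugar bowl, 92 mm across. Stands on its plug, 6 mm deep, 75 mm wide tapering to 66. Round knob on top to hold it by, 20 mm wide from 24 to 33 mm above the origin, top at 38. The plug goes into the bowl's mouth. Origin: centre of the plug's underside, z up; seated, 54 mm above the bowl's origin.
- coffee_cup: White coffee cup, 63 mm across, 93 mm with its handle, 50 mm high, full of coffee, on a saucer at the right end of the worktop. To be left as it stands. Origin: underside, amid cup and handle.

How it is judged (in metres and radians):
At the end, for the whole second after the job is handed in: Strainers hang in their own teapots, lids sit on their own strainer's ring or the bowl's rim: each within 8 mm of its pot's or bowl's axis, 4 mm of its seated height, 0.1 rad of level, at rest; pots and bowl upright, less than 40 mm from where they stood (horizontal distance between each of large_strainer, large_pot_lid and large_teapot below 0.008 m and z of large_strainer in the frame of large_teapot between 0.026 and 0.034 m and angle between each of large_strainer, small_strainer, large_pot_lid, small_pot_lid, sugar_lid, large_teapot, small_teapot, sugar_bowl's own z axis and vertical below 0.1 rad and linear speed of each of large_strainer, small_strainer, large_pot_lid, small_pot_lid, sugar_lid below 0.02 m/s and horizontal distance between each of small_strainer, small_pot_lid and small_teapot below 0.008 m and z of small_strainer in the frame of small_teapot between 0.028 and 0.036 m and z of large_pot_lid in the frame of large_teapot between 0.09 and 0.098 m and z of small_pot_lid in the frame of small_teapot between 0.076 and 0.084 m and horizontal distance between sugar_lid and sugar_bowl below 0.008 m and z of sugar_lid in the frame of sugar_bowl between 0.05 and 0.058 m and distance of each of large_teapot, small_teapot, sugar_bowl from where it was at the start of the episode below 0.04 m); the robot touches nothing.
It fails at once if the cup of coffee is pushed more than 20 mm or tipped (distance of coffee_cup from where it was at the start of the episode above 0.02 m or angle between coffee_cup's own z axis and vertical above 0.2 rad).
It also fails if it takes over 128 s, if anything falls off the work surface, if the arm or the gripper's body presses on something with over 40 N, if the wrist force passes 120 N, or if a joint passes its speed limit or range.

## Working session

There is one attempt and no reset: what is moved stays moved. The work goes in short steps, Python scripts to look and compute and a tool call to move; the robot and the scene stay as the last step left them, time stands still between calls to the robot, and variables do not carry over. Pictures are saved under pics/ and viewed, about 12 in all and at most 16, crops included, and the job is handed in when it is done.

Besides the shell and the picture viewer there is one more tool, called after "Emit:" by a JSON object that holds its "name" and its "arguments", one argument or row to a line. play_rows: Moves the arm, as the interface text tells. Its arguments: {"type":"object","properties":{"series":{"type":"array","items":{"type":"array","items":{"type":"number"}}},"newtons":{"type":"number"}},"required":["series"]}

```bash
mkdir -p pics; python3 - <<'E'
from bench import env, camera, get_calibration
import cv2,numpy as np
for n in("scene","top"):
    c=get_calibration(n);R=cv2.Rodrigues(np.array(c["rvec"],float))[0];print(n,c["K"],(-R.T@np.array(c["tvec"],float).reshape(3)).round(1),R.round(3).tolist())
    im=camera(n);cv2.imwrite(f"pics/{n}0.png",im[:,:,::-1])
print(env.get_obs())
E
```

```text
scene [[390.37235708   0.         254.78816245]
 [  0.         390.37235708 191.1466352 ]
 [  0.           0.           1.        ]] [146.5 729.6 986.9] [[-0.876, -0.482, 0.018], [-0.365, 0.639, -0.677], [0.314, -0.6, -0.736]]
top [[418.78741677   0.         259.44375108]
 [  0.         418.78741677 190.7935164 ]
 [  0.           0.           1.        ]] [ 404.8  -62.5 1260.8] [[-0.015, -1.0, -0.005], [-0.991, 0.015, -0.133], [0.133, 0.003, -0.991]]
{'clock': 0.1, 'joints': array([-1.18956871e+00,  3.00391863e-01,  1.52151390e+00,  2.42874276e-06,
        1.32069077e+00, -6.65916651e-02]), 'joint_vel': array([-0.00028392, -0.00238283, -0.00075292,  0.00046914, -0.00129366,
        0.00021904]), 'joint_efforts': array([ 1.25585902e-03, -5.32641721e+01, -3.53283942e+01,  7.09447078e-02,
        2.35047826e-02, -5.14225906e-05]), 'tcp_pos': array([ 238.05345087, -495.51799155,  170.15822805]), 'eef_rot': array([-1.57179782e+00,  6.91479098e-05, -2.69377401e+00]), 'force': array([-0.96466001, -0.39580701, -0.18848087]), 'torque': array([0.01344832, 0.0090979 , 0.04602666]), 'grip_width': 94.20529087383993}
```

View pics/top0.png

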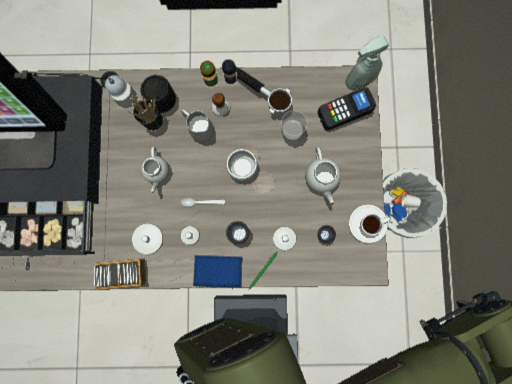

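View pics/scene0.png

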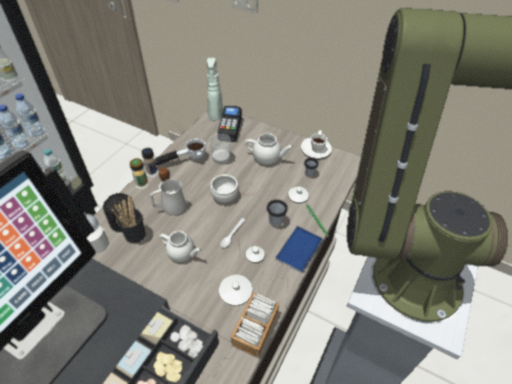

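```bash
cat > h.py <<'E'
from bench import env, camera, get_calibration
import cv2,numpy as np
def ray(n,uv,z):
    c=get_calibration(n);R=cv2.Rodrigues(np.array(c["rvec"],float))[0];t=np.array(c["tvec"],float).reshape(3)
    C=-R.T@t;d=R.T@np.linalg.inv(c["K"])@[uv[0],uv[1],1.];return C+d*(z-C[2])/d[2]
def proj(n,p):
    c=get_calibration(n);return cv2.projectPoints(np.array([p],float),np.array(c["rvec"],float),np.array(c["tvec"],float),np.array(c["K"],float),None)[0].ravel()
def get(n,k=1):
    return np.mean([camera(n)[:,:,::-1].astype(float) for _ in range(k)],0).astype(np.uint8)
def crop(n,im,x0,y0,x1,y1,name,s):
    cv2.imwrite(f"pics/{name}.png",cv2.resize(im[y0:y1,x0:x1],None,fx=s,fy=s,interpolation=cv2.INTER_CUBIC))
E
python3 - <<'E'
from h import *
im=cv2.imread("pics/top0.png")
crop("top",im,130,140,395,260,"c1",3)
hsv=cv2.cvtColor(im,cv2.COLOR_BGR2HSV)
m=((hsv[:,:,1]<35)&(hsv[:,:,2]>110)).astype(np.uint8)*255
d=(hsv[:,:,2]<75).astype(np.uint8)*255
for nm,mm in(("w",m),("d",d)):
    mm=mm.copy(); mm[:140]=0;mm[255:]=0;mm[:,:110]=0;mm[:,385:]=0
    cs,_=cv2.findContours(mm,cv2.RETR_CCOMP,cv2.CHAIN_APPROX_NONE)
    for c in cs:
        if cv2.contourArea(c)>40:
            e=cv2.fitEllipse(c);print(nm,cv2.contourArea(c),np.round(e[0],1),np.round(e[1],1),round(e[2]),cv2.boundingRect(c))
E
```

```text
w 50.0 [324.5 234.6] [7.3 9.1] 10 (321, 230, 8, 10)
w 118.0 [239.  233.8] [11.6 13.1] 45 (233, 228, 13, 13)
w 30911.5 [246.2 197.4] [127.7 348.1] 90 (110, 140, 275, 115)
w 350.0 [326.1 234.7] [20.7 21.8] 159 (315, 224, 23, 23)
w 591.5 [239.  233.8] [25.2 30.4] 131 (224, 220, 30, 29)
w 296.0 [371.4 224. ] [19.2 19.8] 172 (362, 214, 20, 21)
w 63.5 [333.9 188.2] [ 6.7 16.9] 44 (327, 180, 14, 16)
w 207.5 [319.6 194.1] [10.5 37.9] 137 (305, 178, 30, 34)
w 54.0 [376.5 175.1] [ 7.3 13.7] 86 (369, 171, 14, 9)
w 58.0 [329.  167.5] [ 8.8 15.6] 130 (321, 162, 15, 14)
w 396.5 [252.1 176.8] [23.8 42.3] 107 (229, 162, 46, 31)
w 259.0 [163.6 180. ] [13.4 34.6] 18 (154, 161, 20, 39)
w 78.0 [147.9 164.6] [ 8.2 15.3] 37 (143, 159, 13, 14)
w 157.5 [240.6 161.6] [21.2 24.9] 75 (227, 150, 28, 20)
w 80.5 [253.9 152.8] [ 7.  18.8] 137 (246, 147, 16, 15)
w 53.5 [157.1 152.2] [ 6.2 13. ] 146 (153, 146, 10, 13)
d 240.0 [326.2 234.5] [17.1 18. ] 10 (318, 226, 18, 19)
d 98.5 [324.9 234.5] [11.1 11.9] 102 (319, 229, 14, 12)
d 419.5 [238.3 233.5] [21.6 25.6] 133 (226, 222, 26, 25)
d 202.5 [238.6 233.1] [15.4 16.8] 7 (231, 225, 16, 18)
d 209.0 [371.1 224. ] [15.9 16.9] 139 (363, 216, 17, 17)
d 59.5 [205.5 101.8] [ 66.8 180.5] 150 (235, 167, 24, 17)
d 55.0 [205.6 141.8] [ 4.6 19.3] 92 (195, 140, 20, 6)
```

View pics/c1.png

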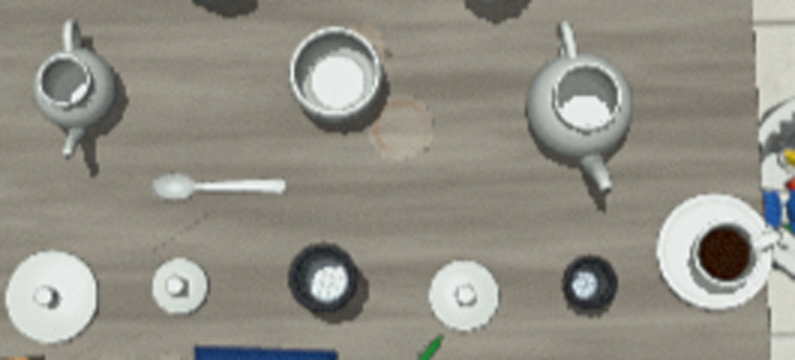

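```bash
cat > loc.py <<'E'
from h import *
# name: guess uv(top), z of circle, diameter
T={"large_teapot":((325,172.3),92,64),"small_teapot":((150.8,166.2),78,50),"sugar_bowl":((241.7,163.7),60,88),
"large_strainer":((238,233),72,66),"small_strainer":((326,234.5),56,52),"large_pot_lid":((284.5,238),12,70),"small_pot_lid":((190,235),12,56),"sugar_lid":((147,238.5),10,92)}
def locate(im,n,uv,z,dia,tol=6):
    s=6;r=dia*418.8/(1250-z)/2;x0,y0=int(uv[0])-26,int(uv[1])-26
    g=cv2.resize(cv2.cvtColor(im[y0:y0+52,x0:x0+52],cv2.COLOR_BGR2GRAY),None,fx=s,fy=s,interpolation=cv2.INTER_CUBIC)
    c=cv2.HoughCircles(g,cv2.HOUGH_GRADIENT,1,3,param1=120,param2=8,minRadius=int(s*r-4),maxRadius=int(s*r+5))
    if c is None:return None
    c=c[0].copy();c[:,:2]=(c[:,:2]+.5)/s-.5+[x0,y0];c=c[np.hypot(c[:,0]-uv[0],c[:,1]-uv[1])<tol]
    if not len(c):return None
    return c[:4,:2],c[:4,2]/s/r,[ray("top",q[:2],z).round(1)[:2].tolist() for q in c[:4]]
E
python3 - <<'E'
from loc import *
im=cv2.imread("pics/top0.png");sc=cv2.imread("pics/scene0.png");S=cv2.resize(sc,None,fx=3,fy=3,interpolation=cv2.INTER_CUBIC)
for n,(uv,z,d) in T.items():
    r=locate(im,n,uv,z,d);print(n,ray("top",uv,z).round(1)[:2],"|",None if r is None else(r[0].round(1).tolist(),r[1].round(2),r[2]))
    p=ray("top",uv,z) if r is None else np.array(r[2][0]+[z])
    pts=np.array([proj("scene",p+[d/2*np.cos(a),d/2*np.sin(a),0]) for a in np.linspace(0,6.28,60)])
    cv2.polylines(S,[np.int32(pts*3+1)],True,(0,0,255),1)
crop=S[115*3:310*3,150*3:350*3];cv2.imwrite("pics/c2.png",crop)
E
```

```text
large_teapot [ 611.4 -245.2] | ([[324.70001220703125, 172.8000030517578], [324.0, 172.5], [324.29998779296875, 172.0], [325.29998779296875, 171.0]], array([0.97, 0.94, 0.94, 0.98], dtype=float32), [[609.9, -244.2], [610.9, -242.4], [612.3, -243.4], [615.1, -246.3]])
small_teapot [639.5 252.5] | ([[150.8000030517578, 165.6999969482422], [152.0, 166.8000030517578], [151.3000030517578, 165.0], [150.8000030517578, 165.1999969482422]], array([0.96, 0.98, 0.99, 0.93], dtype=float32), [[641.1, 252.5], [637.6, 249.0], [643.0, 251.1], [642.5, 252.5]])
sugar_bowl [646.3  -8.2] | ([[241.0, 163.3000030517578], [241.6999969482422, 163.6999969482422], [242.3000030517578, 165.0], [241.1999969482422, 162.6999969482422]], array([0.97, 0.99, 0.98, 0.99], dtype=float32), [[647.4, -6.2], [646.4, -8.1], [642.4, -10.0], [649.4, -6.7]])
large_strainer [444.7   3.5] | ([[237.0, 232.0], [237.3000030517578, 232.6999969482422], [237.5, 231.8000030517578], [237.5, 233.1999969482422]], array([0.99, 0.99, 1.02, 1.01], dtype=float32), [[447.6, 6.3], [445.7, 5.4], [448.0, 4.9], [444.3, 5.0]])
small_strainer [ 437.2
[... 363 characters left out ...]
83.70001220703125, 237.5], [284.70001220703125, 237.5]], array([0.96, 1.03, 0.96, 1.  ], dtype=float32), [[430.4, -129.8], [429.5, -126.9], [431.4, -128.4], [431.4, -131.3]])
small_pot_lid [442.9 149.5] | ([[189.3000030517578, 234.6999969482422], [188.8000030517578, 234.5], [188.3000030517578, 234.5], [190.3000030517578, 235.1999969482422]], array([0.96, 1.02, 1.06, 1.04], dtype=float32), [[443.9, 151.5], [444.5, 152.9], [444.5, 154.4], [442.4, 148.5]])
sugar_lid [434.5 277.6] | ([[146.8000030517578, 238.0], [146.5, 238.5], [147.3000030517578, 238.8000030517578], [146.0, 238.0]], array([0.97, 0.97, 1.01, 1.  ], dtype=float32), [[436.0, 278.2], [434.6, 279.1], [433.5, 276.6], [436.1, 280.6]])
```

View pics/c2.png

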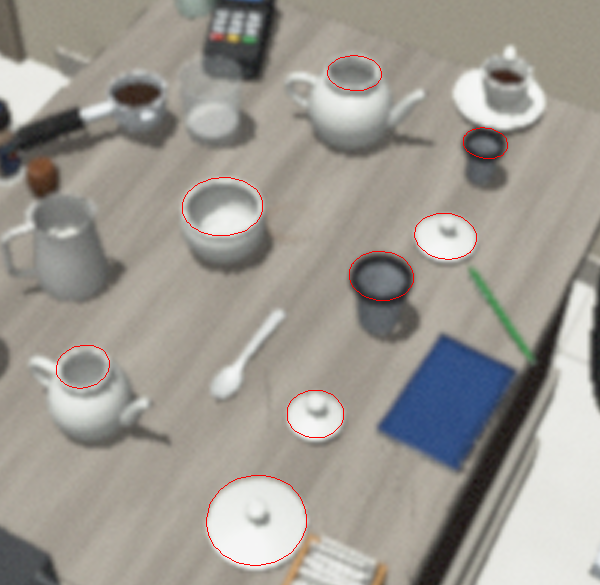

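Emit:
{"name": "play_rows", "arguments": {
  "series": [
    [-1,5,6.2,0,-6.4],
    [-1,10,12.4,0,-12.8],
    [-1,15,18.6,0,-19.2],
    [-1,19.9,24.8,0,-25.66],
    [-1,19.9,24.8,-3,-25.66],
    [-1,19.9,24.8,-5,-25.66],
    [-1,19.9,24.8,-5,-25.66],
    [-1,19.9,24.8,-5,-25.66],
    [-1,19.9,24.8,-5,-25.66],
    [-1,19.9,24.8,-5,-25.66]
  ],
  "newtons": 15
}}

```text
clock: 1.1
tcp_pos: [436.7, -248.5, 120.7]
eef_rot: [-1.571, 0.001, 3.141]
force: [0.2, -1.5, -0.1]
grip_width: 94.3
```

Emit:
{"name": "play_rows", "arguments": {
  "series": [
    [-1,0,0.1,-4,0],
    [-1,0,0.1,-7,0],
    [-1,0,0.1,-8.2,0],
    [-1,0,0.1,-8.2,0],
    [1,0,0.1,-8.2,0],
    [1,0,0.1,-8.2,0],
    [1,0,0.1,-8.2,0],
    [1,0,0.1,-8.2,0],
    [1,0,0.1,-8.2,0],
    [1,0,0.1,-8.2,0]
  ],
  "newtons": 15
}}

```text
clock: 2.1
tcp_pos: [436.8, -247.5, 38.9]
eef_rot: [-1.571, 0.001, 3.141]
force: [0.3, -0.1, -0.0]
grip_width: 50.0
```

Emit:
{"name": "play_rows", "arguments": {
  "series": [
    [1,0,0,2,0],
    [1,0,0,5,0],
    [1,0,0,9,0],
    [1,0,0,12,0],
    [1,0,0,12,0],
    [1,0,0,12,0],
    [1,0,0,12,0]
  ]
}}

```text
clock: 2.8
tcp_pos: [436.3, -247.1, 157.6]
eef_rot: [-1.572, -0.001, 3.141]
force: [0.3, 1.1, -0.3]
grip_width: 0.7
```

```bash
python3 - <<'E'
from h import *
im=get("scene");crop("s",im,230,50,350,200,"s1",4)
E
```

```text
(no output)
```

View pics/s1.png

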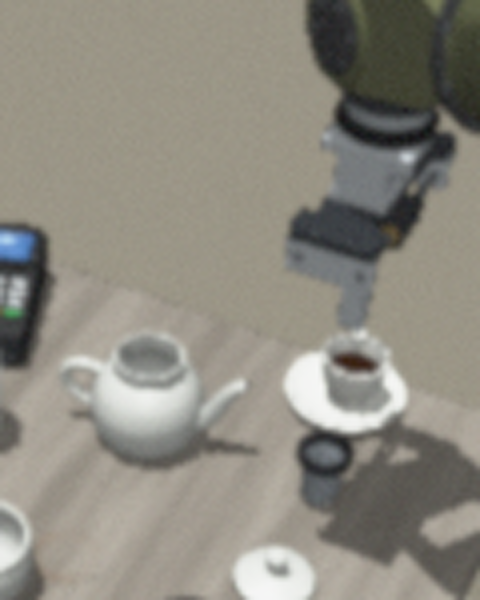

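Emit:
{"name": "play_rows", "arguments": {
  "series": [
    [-0.5,0.05,-0.05,0,0],
    [-0.5,0.05,-0.05,0,0],
    [-0.5,0.05,-0.05,0,0],
    [-0.5,0.05,-0.05,0,0],
    [-0.5,0.05,-0.05,-2,0],
    [-0.5,0.05,-0.05,-4,0],
    [-0.5,0.05,-0.05,-6,0],
    [-0.5,0.05,-0.05,-7,0],
    [-0.5,0.05,-0.05,-7.5,0],
    [-0.5,0.05,-0.05,-7.5,0]
  ]
}}

```text
clock: 3.85
tcp_pos: [436.8, -247.7, 82.6]
eef_rot: [-1.573, -0.001, 3.141]
force: [0.1, 0.1, 0.2]
grip_width: 70.0
```

```bash
python3 - <<'E'
from loc import *
im=get("scene",2)
hsv=cv2.cvtColor(im,cv2.COLOR_BGR2HSV);p=proj("scene",[437,-247.5,51]);print(p)
x,y=p.astype(int);m=(hsv[y-15:y+22,x-12:x+13,2]<85).astype(np.uint8)
i0=cv2.imread("pics/scene0.png");d=cv2.absdiff(i0,im)[y-10:y+16,x-9:x+10].max(2);print(d.mean(),(d>40).mean())
print(env.get_obs()["grip_width"])
E
```

```text
[311.64223841 163.48454227]
17.59311740890688 0.1659919028340081
70.21584477941913
```

Emit:
{"name": "play_rows", "arguments": {
  "series": [
    [-0.5,0,0,-3,0],
    [-0.5,0,0,-4.5,0],
    [-0.5,0,0,-4.5,0],
    [1,0,0,-4.5,0],
    [1,0,0,-4.5,0],
    [1,0,0,-4.5,0],
    [1,0,0,-4.5,0],
    [1,0,0,-4.5,0],
    [1,0,0,-4.5,0],
    [1,0,0,-4.5,0]
  ]
}}

```text
clock: 4.95
tcp_pos: [437.2, -247.9, 38.4]
eef_rot: [-1.572, -0.0, 3.141]
force: [0.3, -0.1, 0.8]
grip_width: 18.1
```

```bash
python3 - <<'E'
from h import *
im=get("scene");crop("s",im,250,60,350,200,"s2",4)
E
```

```text
(no output)
```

View pics/s2.png

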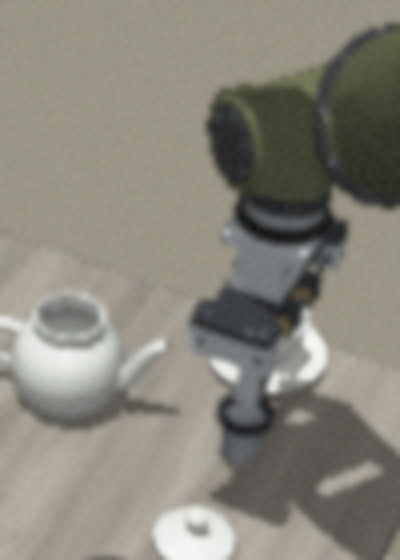

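```bash
python3 - <<'E'
from h import *
im=get("scene",4)
S=cv2.resize(im[140:185,280:340],None,fx=8,fy=8,interpolation=cv2.INTER_CUBIC)
t=get("top",4);A=cv2.resize(t[210:255,300:360],None,fx=8,fy=8,interpolation=cv2.INTER_CUBIC)
for I,n,o in((S,"scene",(280,140)),(A,"top",(300,210))):
    q=(proj(n,[437,-248,38])-o+.5)*8;cv2.circle(I,tuple(np.int32(q)),3,(0,0,255),-1)
    pts=np.array([(proj(n,np.array([437+26*np.cos(a),-247.5+26*np.sin(a),56]))-o+.5)*8 for a in np.linspace(0,6.28,60)])
    cv2.polylines(I,[np.int32(pts)],True,(0,255,0),1)
cv2.imwrite("pics/s3.png",np.hstack([S,A])[:,:800] if 0 else np.vstack([S,A])[:600] if 0 else cv2.resize(np.hstack([S,A]),(800,300)))
print(env.get_obs()["grip_width"])
E
```

```text
0.4674185523084027
```

View pics/s3.png

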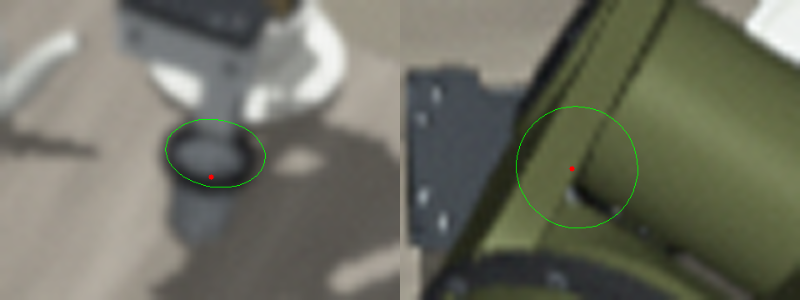

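Emit:
{"name": "play_rows", "arguments": {
  "series": [
    [1,0,0,1,0],
    [1,0,0,3,0],
    [1,0,0,5,0],
    [1,0,0,6,0],
    [1,0,0,6,0],
    [1,0,0,6,0]
  ]
}}

```text
clock: 6.0
tcp_pos: [437.0, -247.8, 97.9]
eef_rot: [-1.572, -0.0, 3.141]
force: [-0.0, 0.2, -0.5]
grip_width: 0.4
```

```bash
python3 - <<'E'
from h import *
im=get("scene",4);o=(260,80)
S=cv2.resize(im[80:190,260:350],None,fx=5,fy=5,interpolation=cv2.INTER_CUBIC)
tc=env.get_obs()["tcp_pos"];print(tc)
for h in (0,50,97):
    q=(proj("scene",tc+[0,0,h])-o+.5)*5;cv2.circle(S,tuple(np.int32(q)),2,(0,0,255),-1)
pts=np.array([(proj("scene",np.array([437+26*np.cos(a),-247.5+26*np.sin(a),56]))-o+.5)*5 for a in np.linspace(0,6.28,60)])
cv2.polylines(S,[np.int32(pts)],True,(0,255,0),1)
cv2.imwrite("pics/s4.png",S)
E
```

```text
[ 436.89478186 -247.68787691   97.60541904]
```

View pics/s4.png

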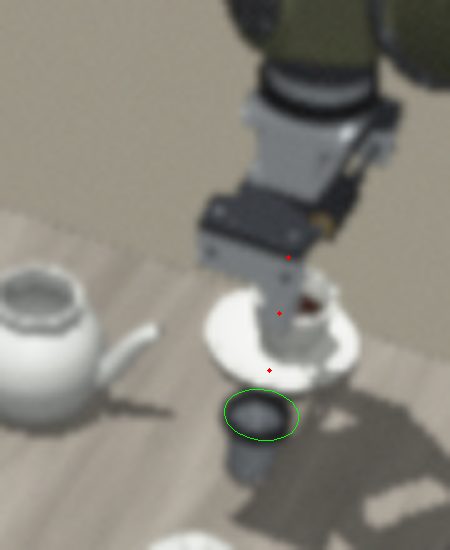

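```bash
python3 - <<'E'
from h import *
im=get("scene",4).astype(int);i0=cv2.imread("pics/scene0.png").astype(int)
print("tip",proj("scene",[437,-247.8,97.6]),"up20",proj("scene",[437,-247.8,117.6]))
print("cols 306..326");d=np.abs(im-i0).max(2)
for r in range(138,175,1): print(r,*["%3d"%v for v in d[r,304:328]])
E
```

```text
tip [313.38898224 153.47369664] up20 [314.15150315 149.04013066]
cols 306..326
138   3   2   2   1   0   1   3   2   9  14  25  35  43  44  49  33   6   5   4   1   2   1   3   1
139   2   0   1   1   1   0   1   4  18  40  70  77  85  89  77  61  22   1   2   2   2   1   2   3
140   0   1   0   1   1   1   2   5  11  34  63  84  98  91  88  68  32   3   2   3   2   3   2   1
141   1   1   0   0   1   1   3  14  27  26  11  43  67  79  79  60  25   3   3   2   2   3   1   3
142   2   1   0   1   1   1   1   8  32  54  53  34  13  33  37  22   6   5   4   1   1   0   2   2
143   1   1   1   1   1   0   2   8  18  40  62  57  43  36  19   3   4   3   1   1   2   2   2   1
144   0   1   1   0   1   1   1   7   9  22  32  36  42  55  35  10   4   1   1   2   1   2   1   0
145   0   0   1   0   1   0   1   3   5  12  15  19  29  36  20   7   1   1   2   1   3   1   1   1
146   1   1   1   1   1   0   1   2   4   5   9  12  19  19   8   2   1   3   1   2   1   2   1   1
147   1   1   1   0   1   0   1   2   5   3   4   7   9  10   6   2   3   3   1   5   1   2   1   1
148   1   1   1   1  
[... 1978 characters left out ...]

168   1   4   1   1   3   3   2   2   1   4  10  25  45  62  68  74  78  74  78  81  81  80  80  78
169   0   2   4   1   3   2   2   4   2   4   4  23  39  60  68  72  75  78  78  80  79  80  75  80
170   1   2   1   2   2   2   3   2   3   1   4  11  20  39  61  74  79  82  81  80  82  81  77  77
171   1   3   4   5   2   2   1   1   4   2   5   3   6  16  43  66  75  79  81  81  79  78  80  76
172   1   1   2   4   3   1   2   1   2   5   2   5   2   7  24  56  74  78  84  81  78  77  78  77
173   3   2   2   1   3   2   3   1   2   3   3   2   2   1  20  56  74  82  83  81  80  80  76  74
174   2   3   2   1   2   2   2   1   3   2   1   2   5   0  17  56  77  79  81  75  77  78  76  72
```

Emit:
{"name": "play_rows", "arguments": {
  "series": [
    [1,0,0,6,0],
    [1,3,4,6,0],
    [1,6,8,6,0],
    [1,9,12,6,0],
    [1,10.3,13.8,6,0],
    [1,10.3,13.8,3,0],
    [1,10.3,13.8,0,0],
    [1,10.3,13.8,-1,0],
    [1,10.3,13.8,-1,0],
    [1,10.3,13.8,-1,0]
  ]
}}

```text
clock: 7.4
tcp_pos: [540.7, -110.2, 89.4]
eef_rot: [-1.572, 0.001, 3.14]
force: [0.1, 0.4, 0.6]
grip_width: 0.6
```

```bash
python3 - <<'E'
from h import *
tc=env.get_obs()["tcp_pos"];print(tc)
out=[]
for n in("scene","top"):
    im=get(n,2);c=np.int32(proj(n,tc));o=c-[40,50]
    S=cv2.resize(im[o[1]:o[1]+80,o[0]:o[0]+80],None,fx=5,fy=5,interpolation=cv2.INTER_CUBIC)
    for h in (0,40,97):
        q=(proj(n,tc+[0,0,h])-o+.5)*5;cv2.circle(S,tuple(np.int32(q)),2,(0,0,255),-1)
    out.append(S);print(n,o)
cv2.imwrite("pics/s5.png",np.hstack(out))
E
```

```text
[ 540.69136684 -110.16177617   89.35750157]
scene [227 119]
top [237 147]
```

View pics/s5.png

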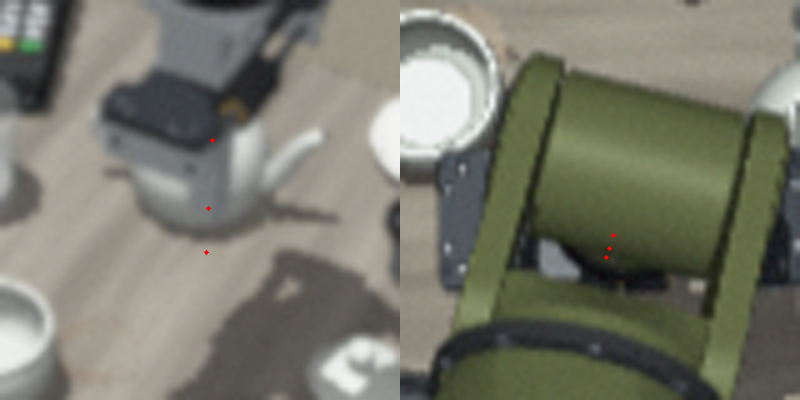

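Emit:
{"name": "play_rows", "arguments": {
  "series": [
    [1,0,0,-3,0],
    [1,0,0,-5,0],
    [1,0,0,-7,0],
    [1,0,0,-7.5,0],
    [1,0,0,-7.5,0]
  ]
}}

```text
clock: 8.1
tcp_pos: [540.6, -110.1, 14.4]
eef_rot: [-1.572, 0.001, 3.14]
force: [-0.7, 1.0, 0.7]
grip_width: 0.5
```

Emit:
{"name": "play_rows", "arguments": {
  "series": [
    [1,0,0,-1,0],
    [1,0,0,-1.8,0],
    [1,0,0,-2.4,0],
    [1,0,0,-2.4,0]
  ]
}}

```text
clock: 8.5
tcp_pos: [540.1, -110.0, -10.5]
eef_rot: [-1.572, -0.0, 3.14]
force: [0.1, -0.1, 0.4]
grip_width: 0.5
```

Emit:
{"name": "play_rows", "arguments": {
  "series": [
    [1,0,0,-0.5,0],
    [1,0,0,-1,0],
    [1,0,0,-1.5,0],
    [1,0,0,-1.5,0]
  ]
}}

```text
clock: 8.9
tcp_pos: [539.7, -109.9, -26.2]
eef_rot: [-1.572, -0.001, 3.14]
force: [-0.6, -0.6, -0.5]
grip_width: 0.7
```

Emit:
{"name": "play_rows", "arguments": {
  "series": [
    [1,0,0,-0.3,0],
    [1,0,0,-0.6,0],
    [1,0,0,-0.6,0]
  ]
}}

```text
clock: 9.2
tcp_pos: [539.5, -109.8, -32.6]
eef_rot: [-1.572, -0.002, 3.14]
force: [-0.5, 0.1, 0.3]
grip_width: 0.8
```

Emit:
{"name": "play_rows", "arguments": {
  "series": [
    [1,0,0,-0.2,0],
    [1,0,0,-0.4,0],
    [1,0,0,-0.4,0]
  ]
}}

```text
clock: 9.5
tcp_pos: [539.9, -109.9, -34.7]
eef_rot: [-1.572, -0.001, 3.141]
force: [-10.6, 2.7, 26.6]
grip_width: 0.3
```

Emit:
{"name": "play_rows", "arguments": {
  "series": [
    [1,0,0,-0.2,0],
    [1,0,0,-0.2,0],
    [1,0,0,-0.2,0]
  ]
}}

```text
clock: 9.8
tcp_pos: [539.9, -109.9, -34.7]
eef_rot: [-1.572, -0.001, 3.141]
force: [-13.4, 3.3, 28.1]
grip_width: 0.1
```

Emit:
{"name": "play_rows", "arguments": {
  "series": [
    [-0.3,0,0,1,0],
    [-0.3,0,0,1,0],
    [-0.3,0,0,1,0],
    [-0.3,0,0,1,0],
    [-0.3,0,0,1,0],
    [-0.3,0,0,1,0],
    [-0.3,0,0,1,0],
    [-0.3,0,0,1,0],
    [-0.3,0,0,0.5,0],
    [-0.3,0,0,0.3,0]
  ]
}}

```text
clock: 10.8
tcp_pos: [539.7, -109.8, -32.3]
eef_rot: [-1.572, -0.002, 3.141]
force: [0.0, -0.6, 0.2]
grip_width: 61.0
```

Emit:
{"name": "play_rows", "arguments": {
  "series": [
    [-0.3,0,0,-0.2,0],
    [-0.3,0,0,-0.3,0],
    [-0.3,0,0,-0.4,0],
    [-0.3,0,0,-0.4,0],
    [-0.3,0,0,-0.4,0]
  ]
}}

```text
clock: 11.3
tcp_pos: [539.8, -109.9, -34.7]
eef_rot: [-1.572, -0.002, 3.141]
force: [-11.2, 3.1, 25.2]
grip_width: 61.0
```

Emit:
{"name": "play_rows", "arguments": {
  "series": [
    [-0.5,0,0,5,0],
    [-0.5,0,0,10,0],
    [-0.5,-2,-2.8,12,0],
    [-0.5,-5,-6.5,12,0],
    [-0.5,-8,-10.5,12,0],
    [-0.5,-10.3,-13.8,12,0],
    [-0.5,-10.3,-13.8,10,0],
    [-0.5,-10.3,-13.8,8,0],
    [-0.5,-10.3,-13.8,8,0],
    [-0.5,-10.3,-13.8,8,0]
  ]
}}

```text
clock: 12.3
tcp_pos: [436.9, -247.8, 45.6]
eef_rot: [-1.572, -0.002, 3.141]
force: [-0.1, -0.6, 0.2]
grip_width: 70.3
```

Emit:
{"name": "play_rows", "arguments": {
  "series": [
    [-0.5,0,0,-2,0],
    [-0.5,0,0,-4,0],
    [-0.5,0,0,-4.1,0],
    [-0.5,0,0,-4.1,0],
    [1,0,0,-4.1,0],
    [1,0,0,-4.1,0],
    [1,0,0,-4.1,0],
    [1,0,0,-4.1,0],
    [1,0,0,-4.1,0],
    [1,0,0,-4.1,0]
  ]
}}

```text
clock: 13.3
tcp_pos: [437.3, -248.0, 5.3]
eef_rot: [-1.572, -0.001, 3.141]
force: [-0.5, 1.5, 6.3]
grip_width: 50.8
```

Emit:
{"name": "play_rows", "arguments": {
  "series": [
    [1,0,0,0.5,0],
    [1,0,0,2,0],
    [1,0,0,5,0],
    [1,0,0,8,0],
    [1,0,0,11,0],
    [1,0,0,11,0],
    [1,0,0,11,0]
  ]
}}

```text
clock: 14.0
tcp_pos: [437.3, -248.0, 115.4]
eef_rot: [-1.571, -0.0, 3.141]
force: [0.4, 0.2, -1.0]
grip_width: 50.5
```

Emit:
{"name": "play_rows", "arguments": {
  "series": [
    [1,0.8,2,0,0],
    [1,2,5,0,0],
    [1,3.4,8.5,0,0],
    [1,5,12.5,0,0],
    [1,6.6,16.5,0,0],
    [1,8.2,20.5,0,0],
    [1,9.8,24.5,0,0],
    [1,11.4,28.5,0,0],
    [1,13,32.5,0,0],
    [1,14.6,36.5,0,0]
  ]
}}

```text
clock: 15.0
tcp_pos: [582.9, 118.7, 113.6]
eef_rot: [-1.571, -0.003, 3.141]
force: [0.7, -0.1, -0.4]
grip_width: 50.6
```

```bash
python3 - <<'E'
from h import *
o=env.get_obs();print(o["tcp_pos"],o["grip_width"],o["joints"])
E
```

```text
[582.93372644 118.6620837  113.58995113] 50.60038562811849 [1.38969748e-01 4.50522010e-01 1.45112144e+00 5.82502399e-04
 1.24291341e+00 1.71016573e+00]
```

Emit:
{"name": "play_rows", "arguments": {
  "series": [
    [1,1.5,3.5,0,0],
    [1,3,7,0,0],
    [1,4.4,10.3,0,0],
    [1,5.3,12.4,0,0],
    [1,5.7,13.3,0,0],
    [1,5.7,13.3,0,0],
    [1,5.7,13.3,0,0],
    [1,5.7,13.3,0,0]
  ]
}}

```text
clock: 15.8
tcp_pos: [639.8, 250.4, 113.6]
eef_rot: [-1.571, -0.003, 3.14]
force: [0.3, 0.2, -0.1]
grip_width: 50.7
```

```bash
python3 - <<'E'
from h import *
tc=env.get_obs()["tcp_pos"];print(tc)
n="scene";im=get(n,2);c=np.int32(proj(n,tc));o=c-[50,60]
S=cv2.resize(im[o[1]:o[1]+110,o[0]:o[0]+100],None,fx=5,fy=5,interpolation=cv2.INTER_CUBIC)
def circ(x,y,z,d,col):
    pts=np.array([(proj(n,np.array([x+d/2*np.cos(a),y+d/2*np.sin(a),z]))-o+.5)*5 for a in np.linspace(0,6.28,60)]);cv2.polylines(S,[np.int32(pts)],True,col,1)
circ(640,252,78,50,(0,0,255));circ(tc[0],tc[1],56+tc[2]-5.3,52,(0,255,0));circ(tc[0],tc[1],tc[2]-5.3,32,(0,255,0))
cv2.imwrite("pics/s6.png",S)
E
```

```text
[639.80663544 250.44407688 113.60258161]
```

View pics/s6.png

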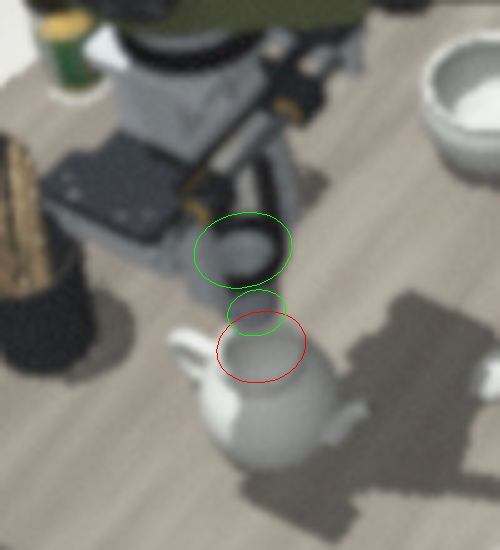

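Emit:
{"name": "play_rows", "arguments": {
  "series": [
    [1,-0.05,0.15,-1,0],
    [1,-0.05,0.15,-2.5,0],
    [1,-0.05,0.15,-4,0],
    [1,-0.05,0.15,-5,0],
    [1,-0.05,0.15,-5.5,0],
    [1,-0.05,0.15,-5.5,0]
  ]
}}

```text
clock: 16.5
tcp_pos: [639.1, 252.2, 57.9]
eef_rot: [-1.571, -0.004, 3.14]
force: [0.9, 0.1, -0.7]
grip_width: 50.8
```

Emit:
{"name": "play_rows", "arguments": {
  "series": [
    [1,0,0,-0.6,0],
    [1,0,0,-1.2,0],
    [1,0,0,-1.7,0],
    [1,0,0,-1.9,0],
    [1,0,0,-1.9,0]
  ]
}}

```text
clock: 17.0
tcp_pos: [640.6, 253.5, 42.4]
eef_rot: [-1.574, 0.001, 3.14]
force: [-5.8, 0.8, 21.7]
grip_width: 50.9
```

Emit:
{"name": "play_rows", "arguments": {
  "series": [
    [1,-0.1,-0.05,0.1,0],
    [1,-0.1,-0.05,0.1,0],
    [-0.3,-0.1,-0.05,0.1,0],
    [-0.3,-0.1,-0.05,0.1,0],
    [-0.3,-0.1,-0.05,0.1,0],
    [-0.3,-0.1,-0.05,0.1,0],
    [-0.3,-0.1,-0.05,2,0],
    [-0.3,-0.1,-0.05,5,0],
    [-0.3,-0.1,-0.05,8,0],
    [-0.3,-0.1,-0.05,8,0]
  ]
}}

```text
clock: 18.0
tcp_pos: [641.4, 253.6, 127.2]
eef_rot: [-1.576, 0.008, 3.14]
force: [-0.9, 0.2, -0.3]
grip_width: 61.1
```

Emit:
{"name": "play_rows", "arguments": {
  "series": [
    [-0.75,-3,-4,0,0],
    [-0.75,-6,-8,0,0],
    [-0.75,-9,-12,0,0],
    [-0.75,-12,-16,0,0],
    [-0.75,-15,-20,0,0],
    [-0.75,-18,-23,-2,0],
    [-0.75,-19.6,-24.9,-4,0],
    [-0.75,-19.6,-24.9,-6,0],
    [-0.75,-19.6,-24.9,-6,0],
    [-0.75,-19.6,-24.9,-6,0]
  ]
}}

```text
clock: 19.0
tcp_pos: [445.5, 4.7, 67.4]
eef_rot: [-1.576, 0.007, 3.14]
force: [0.3, 0.7, 0.3]
grip_width: 82.2
```

```bash
python3 - <<'E'
from h import *
out=[]
for n in("scene","top"):
    im=get(n,2);c=np.int32(proj(n,[640,252,78]));o=c-[35,35]
    S=cv2.resize(im[o[1]:o[1]+70,o[0]:o[0]+70],None,fx=5,fy=5,interpolation=cv2.INTER_CUBIC)
    pts=np.array([(proj(n,np.array([640+26*np.cos(a),252+26*np.sin(a),88]))-o+.5)*5 for a in np.linspace(0,6.28,60)]);cv2.polylines(S,[np.int32(pts)],True,(0,0,255),1)
    out.append(S);print(n,o)
cv2.imwrite("pics/s7.png",np.hstack(out));print(env.get_obs()["tcp_pos"])
E
```

```text
scene [142 201]
top [115 131]
[445.9178521    4.85254089  67.84066299]
```

View pics/s7.png

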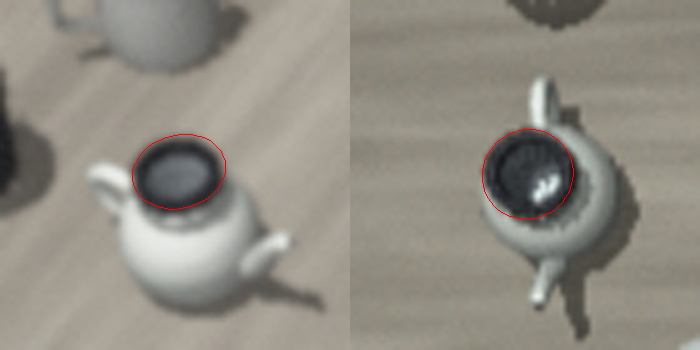

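Emit:
{"name": "play_rows", "arguments": {
  "series": [
    [-0.75,-0.05,0,-2,0],
    [-0.75,-0.05,0,-4,0],
    [-0.75,-0.05,0,-4.3,0],
    [-0.75,-0.05,0,-4.3,0],
    [1,-0.05,0,-4.3,0],
    [1,-0.05,0,-4.3,0],
    [1,-0.05,0,-4.3,0],
    [1,-0.05,0,-4.3,0],
    [1,-0.05,0,-4.3,0],
    [1,-0.05,0,-4.3,0]
  ]
}}

```text
clock: 20.2
tcp_pos: [446.0, 4.8, 25.5]
eef_rot: [-1.576, 0.01, 3.141]
force: [-0.7, 0.9, 6.1]
grip_width: 65.9
```

Emit:
{"name": "play_rows", "arguments": {
  "series": [
    [1,0,0,1,0],
    [1,0,0,3,0],
    [1,0,0,6,0],
    [1,0,0,9,0],
    [1,0,0,11,0],
    [1,0,0,11,0],
    [1,0,0,11,0]
  ]
}}

```text
clock: 20.9
tcp_pos: [445.8, 4.9, 135.2]
eef_rot: [-1.576, 0.01, 3.141]
force: [-0.9, -0.3, -1.2]
grip_width: 65.9
```

Emit:
{"name": "play_rows", "arguments": {
  "series": [
    [1,1.5,-2.3,0,0],
    [1,4,-6,0,0],
    [1,6.6,-10,0,0],
    [1,9.2,-14,0,0],
    [1,11.8,-18,0,0],
    [1,14.4,-22,0,0],
    [1,16,-24.4,0,0],
    [1,16.5,-25,0,0],
    [1,16.5,-25,0,0],
    [1,16.5,-25,0,0]
  ]
}}

```text
clock: 21.9
tcp_pos: [610.2, -244.1, 134.4]
eef_rot: [-1.576, 0.009, 3.142]
force: [0.0, 0.0, -0.1]
grip_width: 65.7
```

Emit:
{"name": "play_rows", "arguments": {
  "series": [
    [1,0,0,-1.5,0],
    [1,0,0,-3,0],
    [1,0,0,-4.5,0],
    [1,0,0,-5,0],
    [1,0,0,-5,0]
  ]
}}

```text
clock: 22.4
tcp_pos: [609.7, -243.7, 83.1]
eef_rot: [-1.577, 0.007, -3.142]
force: [0.0, -0.1, -1.0]
grip_width: 65.8
```

Emit:
{"name": "play_rows", "arguments": {
  "series": [
    [1,0.1,-0.1,-0.6,0],
    [1,0.1,-0.1,-1.2,0],
    [1,0.1,-0.1,-1.8,0],
    [1,0.1,-0.1,-2.3,0],
    [1,0.1,-0.1,-2.5,0],
    [1,0.1,-0.1,-2.5,0]
  ]
}}

```text
clock: 23.0
tcp_pos: [610.6, -244.7, 57.8]
eef_rot: [-1.577, 0.007, -3.142]
force: [0.7, 0.2, -0.3]
grip_width: 65.6
```

Emit:
{"name": "play_rows", "arguments": {
  "series": [
    [1,0,0,-0.1,0],
    [-0.6,0,0,-0.1,0],
    [-0.6,0,0,-0.1,0],
    [-0.6,0,0,-0.1,0],
    [-0.6,0,0,-0.1,0],
    [-0.6,0,0,2,0],
    [-0.6,0,0,5,0],
    [-0.6,0,0,8,0],
    [-0.6,0,0,8,0]
  ]
}}

```text
clock: 23.9
tcp_pos: [612.2, -245.4, 142.6]
eef_rot: [-1.574, 0.013, -3.142]
force: [-0.7, 0.2, 0.4]
grip_width: 75.0
```

Emit:
{"name": "play_rows", "arguments": {
  "series": [
    [0.2,-4,2.5,0,0],
    [0.2,-8,5,0,0],
    [0.2,-12,7.5,0,0],
    [0.2,-16,10,0,0],
    [0.2,-18.2,11.5,-2,0],
    [0.2,-18.2,11.5,-5,0],
    [0.2,-18.2,11.5,-8,0],
    [0.2,-18.2,11.5,-10,0],
    [0.2,-18.2,11.5,-10,0],
    [0.2,-18.2,11.5,-10,0]
  ]
}}

```text
clock: 24.9
tcp_pos: [430.3, -130.5, 42.9]
eef_rot: [-1.574, 0.013, -3.142]
force: [-0.4, -0.1, 0.2]
grip_width: 37.5
```

```bash
python3 - <<'E'
from h import *
out=[]
for n in("scene","top"):
    im=get(n,2);c=np.int32(proj(n,[611,-245,92]));o=c-[35,35]
    S=cv2.resize(im[o[1]:o[1]+70,o[0]:o[0]+70],None,fx=5,fy=5,interpolation=cv2.INTER_CUBIC)
    pts=np.array([(proj(n,np.array([611+33*np.cos(a),-245+33*np.sin(a),102]))-o+.5)*5 for a in np.linspace(0,6.28,60)]);cv2.polylines(S,[np.int32(pts)],True,(0,0,255),1)
    out.append(S);print(n,o)
cv2.imwrite("pics/s8.png",np.hstack(out));print(env.get_obs()["tcp_pos"])
t=cv2.imread("pics/top0.png")
for nm,(u,v) in {"L":(284.5,238),"S":(189.5,235),"sug":(146.8,238.5)}.items():
    g=t[int(v)-8:int(v)+9,int(u)-8:int(u)+9].max(2);print(nm);
for nm,p in {"L":[430,-130,40],"S":[443,151,40],"sug":[435,278,38]}.items():print(nm,proj("top",p),proj("scene",p))
s=cv2.imread("pics/scene0.png")
A=[]
for uv in((284.5,238),(189.5,235),(146.8,238.5)):
    A.append(cv2.resize(t[int(uv[1])-14:int(uv[1])+14,int(uv[0])-14:int(uv[0])+14],None,fx=8,fy=8,interpolation=cv2.INTER_CUBIC))
B=[]
for p in([430,-130,40],[443,151,40],[435,278,38]):
    uv=proj("scene",p).astype(int);B.append(cv2.resize(s[uv[1]-14:uv[1]+14,uv[0]-14:uv[0]+14],None,fx=8,fy=8,interpolation=cv2.INTER_CUBIC));q=(proj("scene",p)-uv+14.5)*8;cv2.circle(B[-1],tuple(np.int32(q)),2,(0,0,255),-1)
for a,p,uv in zip(A,([430,-130,40],[443,151,40],[435,278,38]),((284,238),(189,235),(146,238))):
    q=(proj("top",p)-uv+14.5)*8;cv2.circle(a,tuple(np.int32(q)),2,(0,0,255),-1)
K=np.vstack([np.hstack(A),np.hstack(B)]);L=np.hstack(out)
cv2.imwrite("pics/s8.png",np.vstack([np.pad(L,((0,0),(0,0),(0,0))),np.pad(cv2.resize(K,None,fx=.55,fy=.55),((0,0),(0,700-int(round(K.shape[1]*.55))),(0,0)))]))
E
```

```text
scene [232 103]
top [289 137]
[ 430.80899992 -130.70498964   43.57651223]
L
S
sug
L [284.74377043 237.77129764] [299.27155464 187.6308841 ]
S [187.83816901 234.71186418] [255.33583761 247.13541816]
sug [144.26261565 238.15170147] [235.41648099 282.6806663 ]
```

View pics/s8.png

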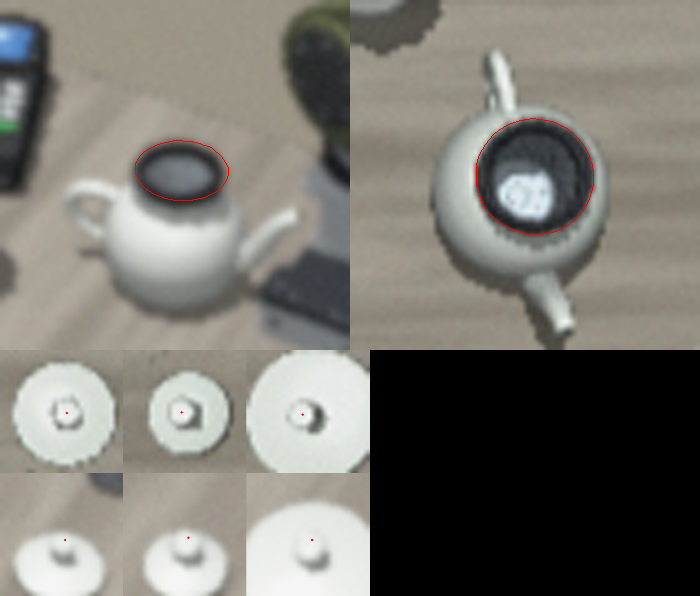

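Emit:
{"name": "play_rows", "arguments": {
  "series": [
    [0.2,-0.05,0.05,-2,0],
    [0.2,-0.05,0.05,-4,0],
    [0.2,-0.05,0.05,-5,0],
    [0.2,-0.05,0.05,-5.45,0],
    [0.2,-0.05,0.05,-5.45,0],
    [1,-0.05,0.05,-5.45,0],
    [1,-0.05,0.05,-5.45,0],
    [1,-0.05,0.05,-5.45,0],
    [1,-0.05,0.05,-5.45,0],
    [1,-0.05,0.05,-5.45,0]
  ],
  "newtons": 25
}}

```text
clock: 26.1
tcp_pos: [430.6, -130.3, -10.5]
eef_rot: [-1.573, 0.016, -3.142]
force: [-0.3, 2.5, 5.1]
grip_width: 18.9
```

Emit:
{"name": "play_rows", "arguments": {
  "series": [
    [1,0,0,0.5,0],
    [1,0,0,2,0],
    [1,0,0,5,0],
    [1,0,0,9,0],
    [1,0,0,13,0],
    [1,0,0,14,0],
    [1,0,0,14,0]
  ]
}}

```text
clock: 26.8
tcp_pos: [431.1, -130.4, 130.5]
eef_rot: [-1.573, 0.018, -3.141]
force: [-0.1, 0.2, -0.8]
grip_width: 18.9
```

Emit:
{"name": "play_rows", "arguments": {
  "series": [
    [1,2,-1.3,0,0],
    [1,5,-3.2,0,0],
    [1,8.5,-5.4,0,0],
    [1,12,-7.7,0,0],
    [1,15.5,-9.9,0,0],
    [1,17.5,-11.2,0,0],
    [1,18,-11.5,0,0],
    [1,18,-11.5,-1,0],
    [1,18,-11.5,-2,0],
    [1,18,-11.5,-2,0]
  ]
}}

```text
clock: 27.8
tcp_pos: [609.6, -244.5, 108.1]
eef_rot: [-1.574, 0.015, -3.141]
force: [-0.2, -0.9, -1.2]
grip_width: 18.7
```

Emit:
{"name": "play_rows", "arguments": {
  "series": [
    [1,0,0,-0.7,0],
    [1,0,0,-1.3,0],
    [1,0,0,-1.6,0],
    [1,0,0,-1.6,0]
  ]
}}

```text
clock: 28.2
tcp_pos: [609.4, -244.4, 91.7]
eef_rot: [-1.574, 0.014, -3.141]
force: [0.8, 0.3, -0.5]
grip_width: 19.1
```

Emit:
{"name": "play_rows", "arguments": {
  "series": [
    [1,0.15,-0.1,-0.1,0],
    [1,0.15,-0.1,-0.4,0],
    [1,0.15,-0.1,-0.7,0],
    [1,0.15,-0.1,-0.75,0],
    [1,0.15,-0.1,-0.75,0]
  ]
}}

```text
clock: 28.7
tcp_pos: [610.9, -245.4, 84.4]
eef_rot: [-1.574, 0.014, -3.141]
force: [-0.7, 0.0, 1.0]
grip_width: 18.7
```

Emit:
{"name": "play_rows", "arguments": {
  "series": [
    [1,0,0,-0.05,0],
    [0.2,0,0,-0.05,0],
    [0.2,0,0,-0.05,0],
    [0.2,0,0,-0.05,0],
    [0.2,0,0,-0.05,0],
    [0.2,0,0,2,0],
    [0.2,0,0,5,0],
    [0.2,0,0,8,0],
    [0.2,0,0,8,0]
  ]
}}

```text
clock: 29.6
tcp_pos: [612.4, -246.1, 169.0]
eef_rot: [-1.571, 0.021, -3.141]
force: [-0.7, 0.4, 1.2]
grip_width: 37.4
```

Emit:
{"name": "play_rows", "arguments": {
  "series": [
    [0.2,-1.7,4,0,0],
    [0.2,-3.4,8,0,0],
    [0.2,-5.1,12,0,0],
    [0.2,-6.8,16,0,0],
    [0.2,-8.5,20,0,0],
    [0.2,-10.2,24,0,0],
    [0.2,-11.9,28,-2,0],
    [0.2,-13.6,32,-4,0],
    [0.2,-15.3,36,-6,0],
    [0.2,-16.9,39.7,-8,0]
  ]
}}

```text
clock: 30.6
tcp_pos: [442.1, 152.4, 87.9]
eef_rot: [-1.571, 0.02, -3.141]
force: [1.2, -0.4, 0.1]
grip_width: 38.0
```

```bash
python3 - <<'E'
from h import *
o=env.get_obs();print(o["tcp_pos"],o["eef_rot"])
n="scene";im=get(n,2);c=np.int32(proj(n,[611,-245,105]));q=c-[35,35]
A=cv2.resize(im[q[1]:q[1]+70,q[0]:q[0]+70],None,fx=5,fy=5,interpolation=cv2.INTER_CUBIC)
n="top";im=get(n,2);c=np.int32(proj(n,[611,-245,105]));q=c-[35,35]
B=cv2.resize(im[q[1]:q[1]+70,q[0]:q[0]+70],None,fx=5,fy=5,interpolation=cv2.INTER_CUBIC)
cv2.imwrite("pics/s9.png",np.hstack([A,B]))
E
```

```text
[442.11195026 152.37503989  87.92917258] [-1.57124382  0.02039071 -3.14099328]
```

View pics/s9.png

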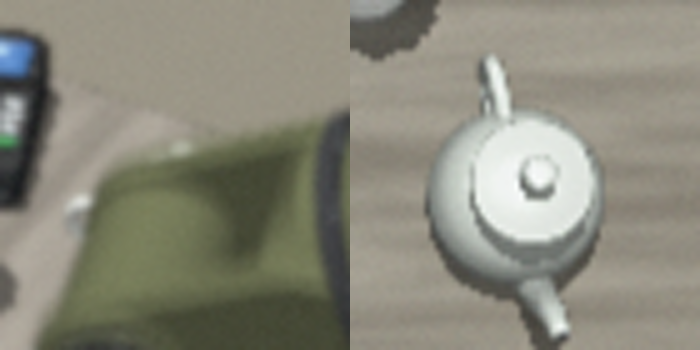

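Emit:
{"name": "play_rows", "arguments": {
  "series": [
    [0.2,0.1,-0.1,-4,0],
    [0.2,0.1,-0.1,-7,0],
    [0.2,0.1,-0.1,-9,0],
    [0.2,0.1,-0.1,-9.9,0],
    [0.2,0.1,-0.1,-9.9,0],
    [1,0.1,-0.1,-9.9,0],
    [1,0.1,-0.1,-9.9,0],
    [1,0.1,-0.1,-9.9,0],
    [1,0.1,-0.1,-9.9,0],
    [1,0.1,-0.1,-9.9,0]
  ]
}}

```text
clock: 31.8
tcp_pos: [444.7, 150.4, -9.6]
eef_rot: [-1.571, 0.021, -3.139]
force: [-0.2, -0.6, 7.1]
grip_width: 18.8
```

Emit:
{"name": "play_rows", "arguments": {
  "series": [
    [1,0,0,0.5,0],
    [1,0,0,2,0],
    [1,0,0,5,0],
    [1,0,0,9,0],
    [1,0,0,13,0],
    [1,0,0,13,0],
    [1,0,0,13,0]
  ]
}}

```text
clock: 32.5
tcp_pos: [444.7, 150.4, 120.8]
eef_rot: [-1.572, 0.022, -3.139]
force: [-0.3, 0.7, -0.2]
grip_width: 19.0
```

Emit:
{"name": "play_rows", "arguments": {
  "series": [
    [1,2,1,0,0],
    [1,5,2.6,0,0],
    [1,9,4.7,0,0],
    [1,13,6.8,0,0],
    [1,17,8.8,0,0],
    [1,19,9.9,0,0],
    [1,19.6,10.2,-1,0],
    [1,19.6,10.2,-2.5,0],
    [1,19.6,10.2,-3.3,0],
    [1,19.6,10.2,-3.3,0]
  ]
}}

```text
clock: 33.5
tcp_pos: [639.1, 251.7, 85.7]
eef_rot: [-1.57, 0.019, -3.139]
force: [0.5, -1.0, -1.0]
grip_width: 19.1
```

```bash
python3 - <<'E'
from h import *
tc=env.get_obs()["tcp_pos"];print(tc)
n="scene";im=get(n,4);p=np.array([640,252,88]);c=np.int32(proj(n,p));o=c-[40,40]
S=cv2.resize(im[o[1]:o[1]+80,o[0]:o[0]+80],None,fx=6,fy=6,interpolation=cv2.INTER_CUBIC)
def circ(x,y,z,d,col):
    pts=np.array([(proj(n,np.array([x+d/2*np.cos(a),y+d/2*np.sin(a),z]))-o+.5)*6 for a in np.linspace(0,6.28,60)]);cv2.polylines(S,[np.int32(pts)],True,col,1)
circ(640,252,88,52,(0,0,255));circ(tc[0]-1,tc[1],tc[2]+9.6+11,56,(0,255,0))
cv2.imwrite("pics/s10.png",S)
E
```

```text
[639.11820894 251.70975414  85.65327815]
```

View pics/s10.png

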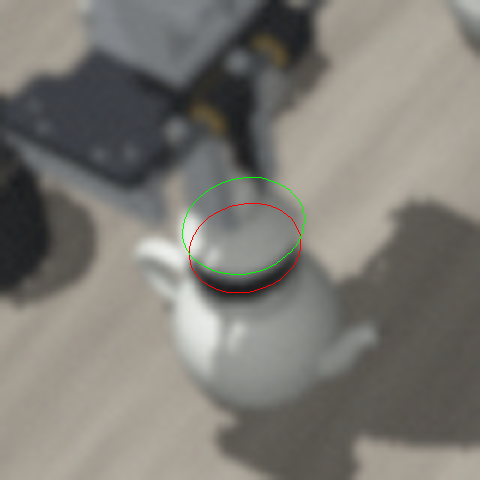

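Emit:
{"name": "play_rows", "arguments": {
  "series": [
    [1,0.05,0,-0.4,0],
    [1,0.05,0,-0.8,0],
    [1,0.05,0,-1.2,0],
    [1,0.05,0,-1.45,0],
    [1,0.05,0,-1.45,0]
  ]
}}

```text
clock: 34.2
tcp_pos: [641.0, 252.3, 73.6]
eef_rot: [-1.572, 0.023, -3.139]
force: [0.1, -0.4, -0.3]
grip_width: 18.9
```

Emit:
{"name": "play_rows", "arguments": {
  "series": [
    [1,-0.05,0,-0.15,0],
    [1,-0.05,0,-0.3,0],
    [1,-0.05,0,-0.35,0]
  ]
}}

```text
clock: 34.5
tcp_pos: [641.2, 252.5, 71.3]
eef_rot: [-1.572, 0.025, -3.139]
force: [0.1, -0.9, 8.5]
grip_width: 19.2
```

Seated within 1 mm; release and go to the sugar lid.

Emit:
{"name": "play_rows", "arguments": {
  "series": [
    [0.2,0,0,0,0],
    [0.2,0,0,0,0],
    [0.2,0,0,0,0],
    [0.2,0,0,0,0],
    [0.2,0,0,2,0],
    [0.2,0,0,5,0],
    [0.2,0,0,8,0],
    [0.2,0,0,8,0]
  ]
}}

```text
clock: 35.3
tcp_pos: [642.7, 253.1, 156.1]
eef_rot: [-1.574, 0.031, -3.139]
force: [-0.0, -0.4, 0.6]
grip_width: 37.3
```

Emit:
{"name": "play_rows", "arguments": {
  "series": [
    [0.2,-4,0.5,0,0],
    [0.2,-8,1,0,0],
    [0.2,-12,1.5,0,0],
    [0.2,-16,2,0,0],
    [0.2,-20,2.4,-2,0],
    [0.2,-20.7,2.5,-5,0],
    [0.2,-20.7,2.5,-8,0],
    [0.2,-20.7,2.5,-8,0],
    [0.2,-20.7,2.5,-8,0]
  ]
}}

```text
clock: 36.2
tcp_pos: [435.9, 278.0, 76.4]
eef_rot: [-1.574, 0.031, -3.139]
force: [-0.3, 0.3, -0.3]
grip_width: 37.5
```

Emit:
{"name": "play_rows", "arguments": {
  "series": [
    [0.2,-0.1,0,-3,0],
    [0.2,-0.1,0,-6,0],
    [0.2,-0.1,0,-8,0],
    [0.2,-0.1,0,-8.85,0],
    [0.2,-0.1,0,-8.85,0],
    [1,-0.1,0,-8.85,0],
    [1,-0.1,0,-8.85,0],
    [1,-0.1,0,-8.85,0],
    [1,-0.1,0,-8.85,0],
    [1,-0.1,0,-8.85,0]
  ]
}}

```text
clock: 37.2
tcp_pos: [435.6, 278.5, -10.9]
eef_rot: [-1.575, 0.033, -3.139]
force: [-0.8, -0.2, 7.6]
grip_width: 19.1
```

Emit:
{"name": "play_rows", "arguments": {
  "series": [
    [1,0,0,0.5,0],
    [1,0,0,2,0],
    [1,0,0,5,0],
    [1,0,0,9,0],
    [1,0,0,13,0],
    [1,0,0,13,0],
    [1,0,0,13,0]
  ]
}}

```text
clock: 37.9
tcp_pos: [435.7, 278.5, 119.7]
eef_rot: [-1.576, 0.034, -3.139]
force: [0.3, -0.3, -2.5]
grip_width: 18.6
```

Emit:
{"name": "play_rows", "arguments": {
  "series": [
    [1,1.5,-2,0,0],
    [1,4,-5.4,0,0],
    [1,7,-9.5,0,0],
    [1,10,-13.6,0,0],
    [1,13,-17.7,0,0],
    [1,16,-21.8,0,0],
    [1,19,-25.9,0,0],
    [1,20.5,-28,-1,0],
    [1,21,-28.7,-3,0],
    [1,21,-28.7,-4.5,0]
  ]
}}

```text
clock: 38.9
tcp_pos: [644.8, -9.7, 71.3]
eef_rot: [-1.576, 0.03, -3.141]
force: [-0.9, -0.4, -1.2]
grip_width: 18.4
```

Emit:
{"name": "play_rows", "arguments": {
  "series": [
    [1,0,0,-0.5,0],
    [1,0,0,-0.5,0],
    [1,0,0,-0.5,0]
  ]
}}

```text
clock: 39.2
tcp_pos: [644.8, -9.0, 66.9]
eef_rot: [-1.576, 0.031, -3.14]
force: [-0.5, -0.1, -0.8]
grip_width: 18.5
```

```bash
python3 - <<'E'
from h import *
tc=env.get_obs()["tcp_pos"];print(tc)
n="scene";im=get(n,4);p=np.array([646,-8,60]);c=np.int32(proj(n,p));o=c-[40,45]
S=cv2.resize(im[o[1]:o[1]+80,o[0]:o[0]+80],None,fx=6,fy=6,interpolation=cv2.INTER_CUBIC)
def circ(x,y,z,d,col):
    pts=np.array([(proj(n,np.array([x+d/2*np.cos(a),y+d/2*np.sin(a),z]))-o+.5)*6 for a in np.linspace(0,6.28,60)]);cv2.polylines(S,[np.int32(pts)],True,col,1)
circ(646,-8,60,88,(0,0,255));circ(tc[0],tc[1],tc[2]+10.9+8,92,(0,255,0))
cv2.imwrite("pics/s11.png",S)
E
```

```text
[644.82999905  -8.95955898  66.91137016]
```

View pics/s11.png

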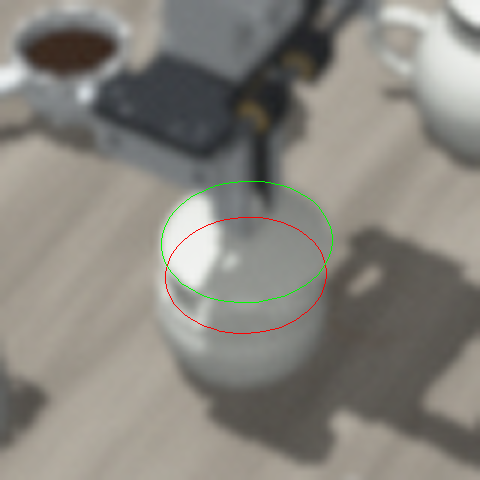

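Emit:
{"name": "play_rows", "arguments": {
  "series": [
    [1,0.1,0.1,-0.6,0],
    [1,0.1,0.1,-1.2,0],
    [1,0.1,0.1,-1.7,0],
    [1,0.1,0.1,-2,0],
    [1,0.1,0.1,-2,0],
    [1,0.1,0.1,-2,0]
  ]
}}

```text
clock: 40.0
tcp_pos: [646.2, -8.4, 47.3]
eef_rot: [-1.576, 0.032, -3.141]
force: [0.6, -0.8, -1.4]
grip_width: 18.3
```

Emit:
{"name": "play_rows", "arguments": {
  "series": [
    [1,0,0,-0.2,0],
    [1,0,0,-0.3,0],
    [1,0,0,-0.35,0],
    [1,0,0,-0.35,0]
  ]
}}

```text
clock: 40.4
tcp_pos: [646.3, -8.4, 43.9]
eef_rot: [-1.576, 0.032, -3.141]
force: [0.2, 0.1, 0.0]
grip_width: 19.0
```

Emit:
{"name": "play_rows", "arguments": {
  "series": [
    [0.2,0,0,0,0],
    [0.2,0,0,0,0],
    [0.2,0,0,0,0],
    [0.2,0,0,0,0],
    [0.2,0,0,2,0],
    [0.2,0,0,5,0],
    [0.2,0,0,9,0],
    [0.2,0,0,13,0],
    [0.2,-3,0,15,0],
    [0.2,-8,0,15,0]
  ]
}}

```text
clock: 41.4
tcp_pos: [567.4, -8.5, 196.5]
eef_rot: [-1.575, 0.037, -3.141]
force: [1.3, -1.4, -0.5]
grip_width: 37.7
```

Emit:
{"name": "play_rows", "arguments": {
  "series": [
    [0.2,-5,0,0,0],
    [0.2,-10,0,0,0],
    [0.2,-15,0,0,0],
    [0.2,-20,0,0,0],
    [0.2,-23,0,0,0],
    [0.2,-23,0,0,0]
  ]
}}

```text
clock: 42.0
tcp_pos: [335.4, -8.5, 197.0]
eef_rot: [-1.575, 0.039, -3.141]
force: [0.8, -0.1, 1.2]
grip_width: 37.9
```

```bash
python3 - <<'E'
from loc import *
print(env.get_obs()["tcp_pos"])
P=[([611,-245],94,11,70,40),([640,252],80,11,56,40),([646,-8],54,8,92,38)]
rows=[]
for n in("scene","top"):
    im=get(n,4);out=[]
    for (x,y),z,f,d,k in P:
        c=np.int32(proj(n,[x,y,z]));o=c-[26,28]
        S=cv2.resize(im[o[1]:o[1]+56,o[0]:o[0]+52],None,fx=5,fy=5,interpolation=cv2.INTER_CUBIC)
        pts=np.array([(proj(n,np.array([x+d/2*np.cos(a),y+d/2*np.sin(a),z+f]))-o+.5)*5 for a in np.linspace(0,6.28,60)]);cv2.polylines(S,[np.int32(pts)],True,(0,0,255),1)
        cv2.circle(S,tuple(np.int32((proj(n,[x,y,z+k])-o+.5)*5)),2,(0,0,255),-1);out.append(S)
    rows.append(np.hstack(out))
cv2.imwrite("pics/s12.png",np.vstack(rows))
E
```

```text
[335.39256693  -8.49226698 197.01251464]
```

View pics/s12.png

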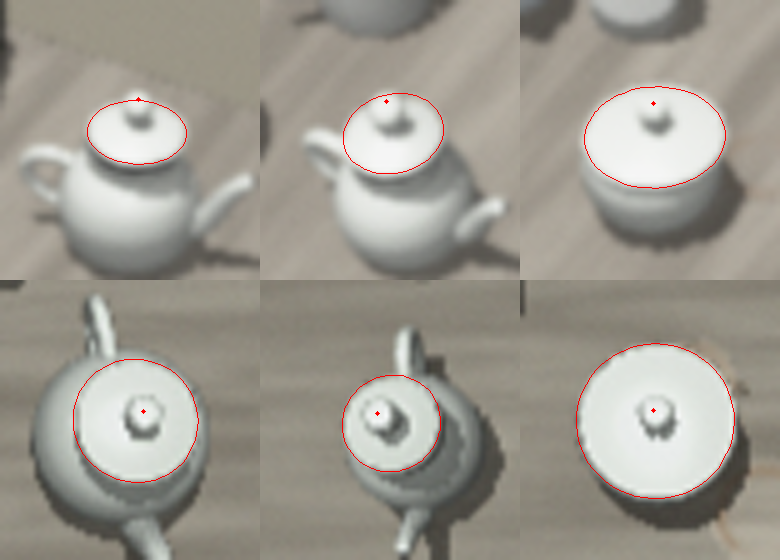

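```bash
python3 - <<'E'
from h import *
im=get("top",2).astype(int);i0=cv2.imread("pics/top0.png").astype(int);print("cup diff",np.abs(im-i0)[205:243,350:384].mean())
print(env.sign_off())
E
```

```text
cup diff 2.320433436532508
the job is handed in; nothing more can be done
None
```

I hung both strainers in their teapots and put the lids on both teapots and the sugar bowl. The job was handed in at about 42 s of the 128 s allowed. No verdict is reported, so the result rests on my own checks.

**Last checks:**
- **Lids:** in the final pictures from both cameras, all three lids lie on the outlines predicted for seated and level. I judged this by eye, with no numeric tilt measurement.
- **Strainers:** both were seen hanging straight in their pots before the lids went on, but could not be seen afterwards.
- **Pots and bowl:** they stand where they were measured at the start, to within a few mm.
- **Coffee cup:** the picture around it is nearly unchanged (mean difference about 2 grey levels).
- **Robot:** clear of everything.

**What went wrong or disagreed:**
- **Fingers shorter than stated:** the real fingertips end about 35 mm above the reported tool position. The first two grasps at the small strainer closed on air above it without moving it. I measured the offset by touching the bare worktop (about 28 N) and corrected every later height for it.
- **Small strainer:** the fingertips touched the small pot's rim (about 22 N) 5 mm above the seated height. I released it there and it dropped home.
- **Tool tilt:** it crept up to about 0.04 rad during the job.

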